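# Right the ink bottle, then unlatch the caddy gate and hold it wide

### The arm

A 6-joint arm with a two-finger parallel gripper is mounted at the origin on a cart in front of the work surface, level with it; the furniture and walls round the work are solid. World frame = base frame: x ahead of the robot, y to its left, z up, the work surface at z = 0. Lengths are in mm, angles in rad, forces in N, time in s.
With the tool pointing down it reaches from about 350 to 775 mm from the base axis. Payload 7.3 kg.
Tool frame: the origin (TCP) lies on the front face of the gripper's body, between the roots of the fingers; the fingertips stand 66 mm ahead of it and the grasp point (between the pads) lies 47 mm ahead of it (bot.tip_extent is the distance from the TCP to the fingertips, in mm); z points along the fingers, y is the line along which they close (so a half turn about z gives the same grasp; the last joint's range is limited). The gripper opens to 92 mm and grips with 3 to 60 N. Pads are 19 mm wide; open, the fingers measure 130 mm over their backs; the gripper's body (75 mm by 190 mm) begins 47 mm behind the grasp point.
Start: joints at [-1.377, 0.342, 1.524, -0, 1.275, -0.146], TCP at [175.003, -494.987, 292.241] pointing down, gripper open.
Joint ranges: [-2.53, 2.53], [-0.77, 2.02], [0.04, 2.7], [-1, 4.14], [0.28, 2.66], [-3.11, 3.11]. Speed limits (rad/s): [2.57, 2.57, 3.14, 3.14, 3.14, 3.14].

### API

Orientations are given as [roll, pitch, yaw] about the fixed x, y, z axes, in that order (R = Rz(yaw) Ry(pitch) Rx(roll)).
In Python, from plant import readout, viewer, order, bot gives the robot as it stands.
- The arm moves only by the shell command python3 -m creep 'ROWS'. ROWS is text: rows parted by semicolons, each of 7 numbers parted by spaces: the shift along the world's x, y, z in m, then the turn, a rotation vector about the world's x, y, z in rad, then the opening in per cent of the stroke, from 0 (shut) to 100 (fully open). A call has 1 to 8 rows; each row shifts and turns the commanded pose from where the row before left it; what a row does not reach is not made up. A row lasts 1/12 s, in which the tool goes at most 41.7 mm and 7.16 degrees, less where a joint would pass 70% of its speed; a pose out of reach is approached as far as the arm can. A call is refused whole if a number of a shift passes 0.0417 or a number of a turn 0.125, either way. A call with a gripper value outside its range is refused whole. The fingers move at their own pace and stop on an object; the grip force is fixed at half the most. Time passes only in rows, so rows that do not move let the fingers close. It gives the time, the measured TCP pose, the force, the opening and the grip force at its end, in the units of the state.
- readout.get_obs(): the state, without advancing time (a new reading comes with each control period).
- viewer.capture(name): name is "scene" or "top" or "wrist"; returns the picture (384x512x3 uint8, red, green, blue); there is no depth.
- viewer.camera_info(name): a dict with "fx", "fy", "cx", "cy" (pixels), "origin" and "rotation" of the camera in the world. Camera axes: x right, y up, looking along -z (the intrinsics and any distortion apply to the point x, -y, -z); pixel columns grow to the right and rows downward; lengths in mm; the calibration is good to about 2 mm. A picture is of the moment at which its call begins: read the wrist's pose just before it. camera_info takes no time and is no camera call; for the wrist camera it gives the pose at the moment of the call.
- order.close_job(): hands the job in; it is judged then, once.
The state is a dict: "time": time; "joint_positions": joint angles; "dq": joint speeds; "tau": joint torques, N m; "tool_pos": TCP position; "tcp_rot": TCP orientation; "contact_force": force on the tool from outside, world axes, zero at the start; "moment": the same for the moment, N m; "grip_width": finger opening in mm; "finger_force": force on a finger pad.
Only numpy, scipy, OpenCV 4.12 (cv2) and the standard library are available. Lean on these libraries where they do the work, as an engineer would, in place of code of your own. Each camera call takes 0.05 s, during which the arm holds its last target. There are 200 camera calls.

### The job

Stand the ink bottle that has fallen over in front of the ink caddy upright on the round cork coaster and let go of it. Then open the caddy: squeeze the safety catch (the one nearer the gate's hinge) fully towards its fixed post, then the bolt catch fully towards its own post, and swing the gate by its upright handle past its spring detent until it is wide open, about square to the caddy's front. The gate springs back if released, so finish while still gripping the handle and holding the gate wide; leave the corked vial, the tape roll and the pebble where they are.

Things in the scene. Friction and masses are not known exactly. Their poses are not given: they have to be found in the camera images.
- bottle_mid (a point): The fallen ink bottle: square glass body 45 x 45 x 56 mm, then a round screw cap 29 mm across, 88 mm tall in all, about 0.11 kg, lying on one flat side. This point is the centre of the square body, on the axis, 28 mm from the base. Its z axis runs from base to cap (level while it lies, vertical when upright); x and y are square to the flat sides.
- coaster: Round cork coaster lying on the desk to the left, fixed, 110 mm across, 5 mm thick. Origin at the centre of its underside (desk level).
- caddy: Open-topped plywood ink caddy, fixed, 110 mm deep (x), 210 mm wide (y), walls 90 mm high. Origin under its centre at desk level. Its -x side is the front, with the gate; +y is its left seen from the robot. A flat beam runs across the top of the front, its top 106 mm above the desk; the catches' tabs and posts stand on it, up to 150 mm. Caddy axes below are these.
- safety_grip (a point): Where to centre the fingers to squeeze the safety catch, 137 mm above the desk; axes as the caddy's. Fixed post on the +x side, outer face 11 mm away; moving tab on the -x side, outer face 25 mm away before the squeeze, 11 mm after (so the tab does all the moving). Both 6 mm thick, 20 mm wide along y, upright faces free from 121 to 150 mm above the desk.
- safety_catch (a joint): Travel of the safety catch towards its post, 0 (engaged) to 0.014 m (fully squeezed). It moves with about 3 N of friction and stays where it is left. Until it has moved at least 10 mm its tongue sits in a notch of the bolt catch's tail bar and blocks the bolt catch.
- bolt_grip (a point): Where to centre the fingers to squeeze the bolt catch, 137 mm above the desk; axes as the caddy's. Fixed post on the -y side, outer face 11 mm away; moving tab on the +y side, outer face 26 mm away before the squeeze, 11 mm after. Both 6 mm thick, 20 mm wide along x, upright faces free from 121 to 150 mm above the desk.
- bolt_catch (a joint): Travel of the bolt catch towards its post, 0 (gate bolted) to 0.015 m (fully squeezed), about 3 N of friction, stays where it is left. It can move only 2 mm until the safety catch is off, and bolts the gate until it has moved about 10 mm.
- gate_hinge (a point): A point on the gate's vertical hinge axis, at the caddy's front left corner, 100 mm above the desk.
- gate_handle (a point): The gate's handle: an upright round bar 14 mm across standing 60 mm in front of the gate near its free end, joined to the gate by an arm at 30 mm height; its top is 124 mm above the desk. This point lies on the bar's axis, 100 mm above the desk, and moves with the gate (149 mm from the hinge axis).
- gate (a joint): Opening angle of the gate, 0 (shut) to 1.57 rad (square to the front, its stop). It opens clockwise seen from above, the free end coming towards the robot, then left. A spring pulls it shut (about 2 N at the handle when wide); a spring detent at 0.35 to 0.85 rad takes about 4 N at the handle to pass. Let go when wide, it falls back to the detent or shut.
- vial: Bystander: small corked vial, 31 mm across, 43 mm tall, loose. Origin under its centre.
- tape: Bystander: roll of tape lying flat, 96 mm across, 30 mm high, loose. Origin under its centre.
- stone: Bystander: pebble, 21 x 36 x 18 mm, loose. Origin under its centre.

How it is judged (in metres and radians):
On the way, in this order (a step that is already met when the one before it is completed fails the run):
1. the ink bottle stands upright on the coaster, let go (angle between bottle_mid's own z axis and vertical below 0.12 rad and horizontal distance between bottle_mid and coaster below 0.033 m and height (world z) of bottle_mid between 0.026 and 0.042 m and contact force between the fingers and ink_bottle below 0.1 N and linear speed of ink_bottle below 0.03 m/s), for 0.2 s.
2. the safety catch is squeezed off (value of joint safety_catch above 0.0095 m), for 0.1 s.
3. the bolt catch is squeezed off (value of joint bolt_catch above 0.0085 m), for 0.1 s.
4. the gate is past its detent (value of joint gate above 0.95 rad), for 0.1 s.
At the end, for the whole second after the job is handed in: The fingers hold the gate (contact force over 0.4 N) at more than 1.3 rad open, both catches are off, and the ink bottle stands upright (within 0.12 rad) on the coaster, its axis within 33 mm of the coaster's centre, at rest (value of joint gate above 1.3 rad and contact force between the fingers and gate above 0.4 N and value of joint safety_catch above 0.0095 m and value of joint bolt_catch above 0.0085 m and angle between bottle_mid's own z axis and vertical below 0.12 rad and horizontal distance between bottle_mid and coaster below 0.033 m and height (world z) of bottle_mid between 0.026 and 0.042 m and linear speed of ink_bottle below 0.03 m/s); the arm keeps its last pose, push and grip.
It fails at once if the vial, tape roll or pebble is moved more than 30 mm (distance of any of vial, tape, stone from where it was at the start of the episode above 0.03 m).
It also fails if it takes over 67 s, if anything falls off the work surface, if the arm or the gripper's body presses on something with over 40 N, if the wrist force passes 120 N, or if a joint passes its speed limit or range.

## Working session

There is one attempt and no reset: what is moved stays moved. The work goes in short steps, Python scripts to look and compute and a shell command to move; the robot and the scene stay as the last step left them, time stands still between calls to the robot, and variables do not carry over. Pictures are saved under pics/ and viewed, at most 10 in all, crops included, and the job is handed in when it is done.

```bash
mkdir -p pics
python3 - <<'E'
from plant import readout, viewer, bot
import cv2, numpy as np
for n in ("scene","top"):
    im=viewer.capture(n); cv2.imwrite(f"pics/{n}0.png",cv2.resize(im[:,:,::-1],(800,600),interpolation=cv2.INTER_CUBIC))
    print(n,viewer.camera_info(n))
o=readout.get_obs();print(o)
E
```

```text
scene {'fx': 366.9450879019329, 'fy': 366.9450879019329, 'cx': 255.8179792771729, 'cy': 187.19292756277582, 'origin': array([ 393.25721659, -514.55171847,  824.10850267]), 'rotation': array([ 0.58727257, -0.01099557, -0.20884116])}
top {'fx': 347.8952284075773, 'fy': 347.8952284075773, 'cx': 258.54147800889115, 'cy': 187.66050025242944, 'origin': array([ 337.04143926,  -76.05096307, 1017.91348247]), 'rotation': array([ 0.18363708,  0.00471371, -1.55446433])}
{'time': 0.1, 'joint_positions': array([-1.37699933e+00,  3.42600482e-01,  1.52493919e+00, -3.08140492e-05,
        1.27539362e+00, -1.46014485e-01]), 'dq': array([ 1.00696314e-03, -4.54604410e-04, -1.59809876e-04,  7.03687226e-04,
        2.83932637e-04, -5.14152457e-05]), 'tau': array([ 2.36469292e-03, -4.32005703e+01, -2.44693100e+01,  7.19768484e-02,
        5.27594984e-02, -3.11957137e-05]), 'tool_pos': array([ 174.938828 , -494.6950329,  291.6355081]), 'tcp_rot': array([-3.14026199e+00, -1.65904010e-04,  3.39820357e-01]), 'contact_force': array([-0.28415222,  0.27635492,  0.05652431]), 'moment': array([-0.00502527,  0.01313299, -0.01663666]), 'finger_force': 0.0, 'grip_width': 91.71843712022486}
```

View pics/scene0.png

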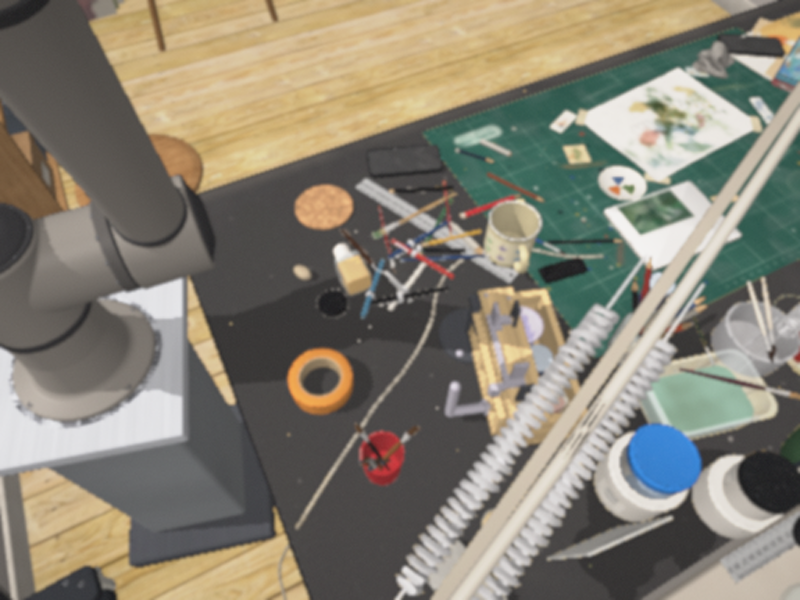

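View pics/top0.png

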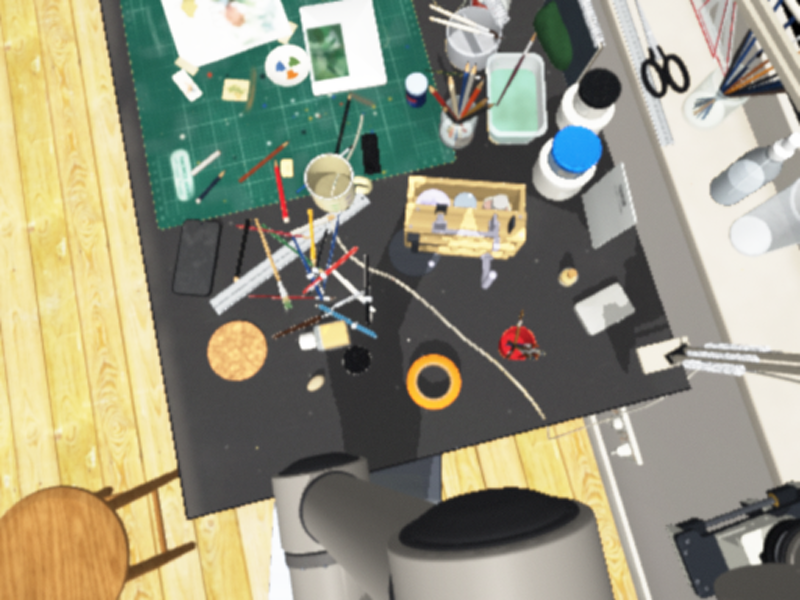

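The top view shows the coaster at (237,350), the bottle with its cap at (308,341) and body at (333,335), pebble (316,383), tape (434,382), vial (568,277). The caddy spans (405–526, 178–258) and the handle is near (487,278). The desk is nearly level with both views.

```bash
cat > h.py <<'E'
import numpy as np, cv2
from scipy.spatial.transform import Rotation as R
from plant import readout, viewer
def ray(ci,u,v):
    d=np.array([(u-ci["cx"])/ci["fx"],-(v-ci["cy"])/ci["fy"],-1.0])
    return R.from_euler("xyz",ci["rotation"]).apply(d)
def pz(ci,u,v,z):   # pixel (native) -> world point at height z
    d=ray(ci,u,v);o=np.array(ci["origin"]);return o+d*(z-o[2])/d[2]
def proj(ci,p):
    c=R.from_euler("xyz",ci["rotation"]).inv().apply(np.array(p)-ci["origin"])
    return ci["cx"]+ci["fx"]*c[0]/-c[2], ci["cy"]-ci["fy"]*c[1]/-c[2]
E
python3 - <<'E'
from h import *
s=800/512
t=viewer.camera_info("top");c=viewer.camera_info("scene")
def P(n,ci,u,v,z): print(n,pz(ci,u/s,v/s,z).round(0))
P("coaster",t,237,350,5);P("coaster s",c,324,206,5)
P("cap",t,308,341,22);P("body",t,334,335,45);P("body s",c,352,270,45);P("cap s",c,344,253,22)
P("vial",t,568,277,43);P("tape",t,434,382,30);P("tape s",c,320,380,30);P("stone",t,316,383,9)
for q in ((408,178),(526,183),(525,258),(404,252)):P("caddy",t,*q,90)
P("handle",t,487,284,124);P("handle s",c,453,386,124)
im=viewer.capture("top")
a=im[105:190,180:360];b=im[195:260,120:300]
cv2.imwrite("pics/c1.png",cv2.resize(np.vstack([a,b])[:,:,::-1],None,fx=4,fy=4,interpolation=cv2.INTER_CUBIC))
E
```

```text
coaster [413. 241.   5.]
coaster s [415. 239.   5.]
cap [430. 106.  22.]
body [439.  56.  45.]
body s [440.  51.  45.]
cap s [434. 107.  22.]
vial [ 553. -368.   43.]
tape [ 359. -125.   30.]
tape s [ 361. -130.   30.]
stone [354.  90.   9.]
caddy [721. -73.  90.]
caddy [ 715. -285.   90.]
caddy [ 575. -280.   90.]
caddy [583. -68.  90.]
handle [ 521. -208.  124.]
handle s [ 536. -220.  124.]
```

View pics/c1.png

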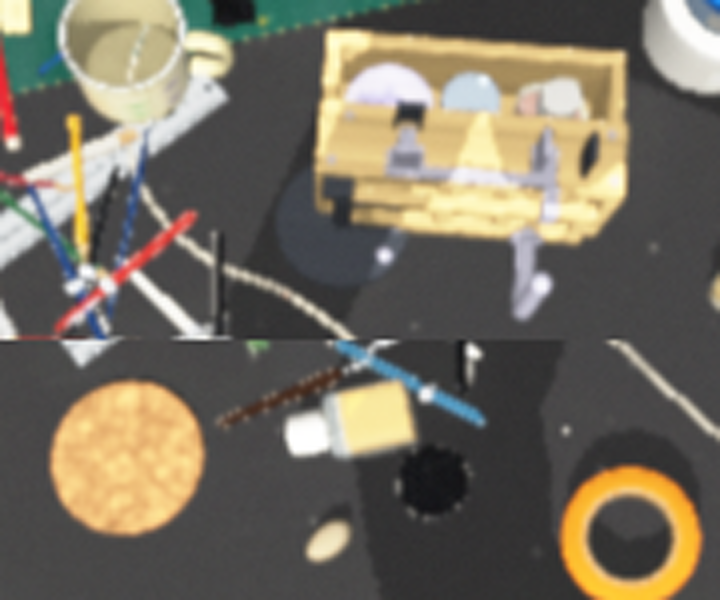

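The crop shows the bottle body's top face at about (373,418) and its cap at (305,435). The coaster is at (128,457), the safety catch near (408,140), the bolt catch near (545,170), and the handle top at (541,284) with hinge hardware at (338,200).

Run:
```python
from h import *
from plant import bot
print([ (n, getattr(bot,n) if not callable(getattr(bot,n)) else "fn") for n in dir(bot) if n[0]!="_"])
print(viewer.camera_info("wrist"))
t=viewer.camera_info("top")
f=lambda u,v:(120+u/4,195+(v-340)/4); g=lambda u,v:(180+u/4,105+v/4)
def P(n,q,z): print(n,pz(t,*q,z).round(0))
# body corners of top face
for q in ((333,392),(406,382),(414,443),(343,455)):P("bc",f(*q),45)
P("cap",f(305,435),29);P("coaster",f(128,457),5);P("stone",f(328,541),9)
P("safety post top",g(408,112),150);P("safety tab",g(405,145),150);P("bolt?",g(545,140),150);P("bolt2",g(552,170),150)
P("handle",g(541,286),124)
```

```text
[('Unreachable', 'fn'), ('tip_extent', 65.5)]
{'fx': 292.535270117556, 'fy': 292.535270117556, 'cx': 253.51616916031003, 'cy': 189.32350738459323, 'origin': array([ 244.05233539, -471.00514194,  383.72309919]), 'rotation': array([-0.27639947,  0.00135918, -1.230479  ])}
bc [457.  86.  45.]
bc [465.  35.  45.]
bc [422.  28.  45.]
bc [413.  77.  45.]
cap [428. 107.  29.]
coaster [412. 240.   5.]
stone [354.  91.   9.]
safety post top [ 644. -128.  150.]
safety tab [ 622. -126.  150.]
bolt? [ 627. -217.  150.]
bolt2 [ 606. -222.  150.]
handle [ 535. -218.  124.]
```

```bash
python3 -m creep '0.02 0.036 0 0 0 0.09 100;0.02 0.036 0 0 0 0.09 100;0.02 0.036 0 0 0 0.09 100;0.02 0.036 0 0 0 0.09 100;0.02 0.036 0 0 0 0.09 100;0.02 0.036 0 0 0 0.09 100;0.02 0.036 0 0 0 0.09 100;0.02 0.036 0 0 0 0.09 100'
python3 -m creep '0.0125 0.0355 -0.0125 0 0 0.0846 70;0.0125 0.0355 -0.0125 0 0 0.0846 70;0.0125 0.0355 -0.0125 0 0 0.0846 70;0.0125 0.0355 -0.0125 0 0 0.0846 70;0.0125 0.0355 -0.0125 0 0 0.0846 70;0.0125 0.0355 -0.0125 0 0 0.0846 70;0.0125 0.0355 -0.0125 0 0 0.0846 70;0.0125 0.0355 -0.0125 0 0 0.0846 70'
python3 -m creep '0 0 0 -0.115 -0.0193 0 70;0 0 0 -0.115 -0.0193 0 70;0 0 0 -0.115 -0.0193 0 70;0 0 0 0 0 0 70;0 0 0 0 0 0 70'
python3 - <<'E'
from h import *
o=readout.get_obs();print(o["time"],o["joint_positions"].round(3),o["tool_pos"],o["tcp_rot"],o["grip_width"])
print(R.from_euler("xyz",o["tcp_rot"]).as_matrix().round(3), viewer.camera_info("wrist"))
cv2.imwrite("pics/w1.png",cv2.resize(viewer.capture("wrist")[:,:,::-1],(800,600),interpolation=cv2.INTER_CUBIC))
E
```

```text
time: 0.82
tool_pos: [335.3, -205.1, 292.3]
tcp_rot: [3.141, -0.0, 1.064]
contact_force: [1.0, -0.6, -0.7]
grip_width: 91.6
finger_force: 0.0
time: 1.48
tool_pos: [435.1, 79.0, 191.6]
tcp_rot: [3.141, 0.0, 1.741]
contact_force: [0.8, -1.0, 0.4]
grip_width: 64.6
finger_force: 0.0
time: 1.9
tool_pos: [434.5, 78.2, 191.6]
tcp_rot: [-3.14, 0.347, 1.741]
contact_force: [0.1, 0.1, 0.3]
grip_width: 64.6
finger_force: 0.0
1.9 [ 0.199  0.349  1.882 -0.425  0.968  0.283] [434.50450469  78.23914004 191.63305991] [-3.13956878  0.34664378  1.74071648] 64.58072109279821
[[-0.159  0.986  0.055]
 [ 0.927  0.168 -0.335]
 [-0.34  -0.002 -0.941]] {'fx': 292.535270117556, 'fy': 292.535270117556, 'cx': 253.51616916031003, 'cy': 189.32350738459323, 'origin': array([416.95338028, 177.01483471, 253.00134163]), 'rotation': array([-6.24145854e-01,  4.89488849e-04,  1.69760306e-01])}
```

View pics/w1.png

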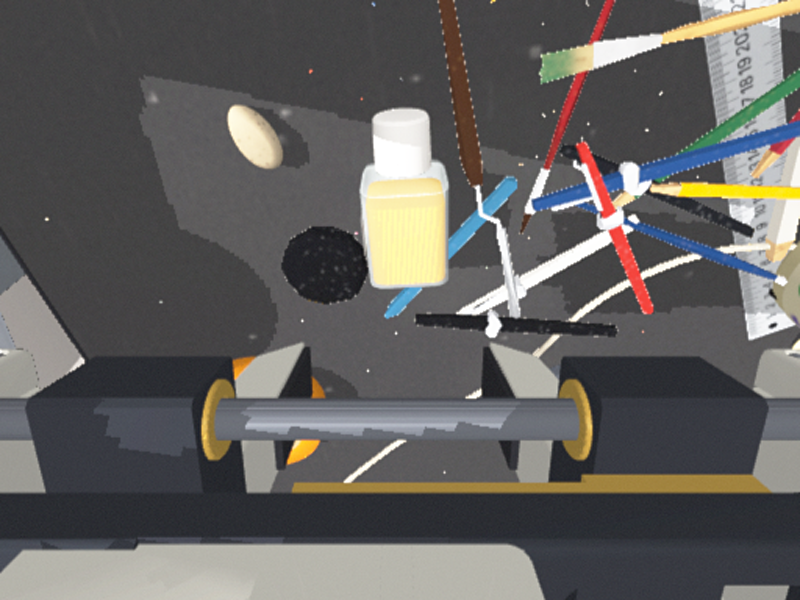

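The wrist view shows the bottle with cap centre (402,140), the base's top edge from (372,287) to (446,284), and the shoulder edge near (363,172)–(447,172). Only flat clutter is around it, with the pebble at (255,137) clear.

Run:
```python
from h import *
w=viewer.camera_info("wrist");s=800/512
for n,u,v,z in (("b1",370,286,45),("b2",447,283,45),("s1",362,180,40),("s2",447,180,40),("captop",402,113,34),("capR",430,150,22),("capL",372,150,22),("stone",255,137,9)):
    print(n,pz(w,u/s,v/s,z).round(1))
for z in (45,22): print(proj(w,(439,56,z)),)
```

```text
b1 [427.1  32.7  45. ]
b2 [468.6  41.7  45. ]
s1 [415.1  90.6  40. ]
s2 [455.9  97.5  40. ]
captop [429.2 123.1  34. ]
capR [446.9 104.9  22. ]
capL [417.9 100.   22. ]
stone [356.3  92.2   9. ]
(np.float64(254.97233027933146), np.float64(161.97751290465058))
(np.float64(254.85909875651328), np.float64(148.78552377027114))
```

```bash
python3 -m creep '0.0015 0.005 -0.02 0 0 0.034 70;0 0 -0.025 0 0 0 70;0 0 -0.025 0 0 0 70;0 0 -0.025 0 0 0 70;0 0 -0.015 0 0 0 70;0 0 -0.010 0 0 0 70;0 0 0 0 0 0 70;0 0 0 0 0 0 70'
python3 -m creep '0 0 0 0 0 0 30;0 0 0 0 0 0 30;0 0 0 0 0 0 30;0 0 0 0 0 0 30;0 0 0 0 0 0 30;0 0 0 0 0 0 30'
```

```text
time: 2.62
tool_pos: [436.8, 81.3, 72.5]
tcp_rot: [3.141, 0.349, 1.769]
contact_force: [-0.4, -0.7, 0.5]
grip_width: 64.2
finger_force: 0.0
time: 3.12
tool_pos: [437.1, 82.2, 73.1]
tcp_rot: [3.139, 0.35, 1.77]
contact_force: [-0.2, 0.5, 7.0]
grip_width: 44.8
finger_force: 29.8
```

```bash
python3 -m creep '0 0 0.025 0 0 0 30;0 0 0.025 0 0 0 30;0 0 0.025 0 0 0 30;0 0 0.025 0 0 0 30;0 0 0 0.1184 0.024 0 30;0 0 0 0.1184 0.024 0 30;0 0 0 0.1184 0.024 0 30;0 0 0 0.1184 0.024 0 30'
python3 -m creep '-0.002 0.012 0 0.1184 0.024 0 30;-0.002 0.012 0 0.1184 0.024 0 30;-0.002 0.012 0 0.1184 0.024 0 30;-0.002 0.012 0 0.1184 0.024 0 30;-0.002 0.012 0 0.1184 0.024 0 30;-0.002 0.012 0 0.1184 0.024 0 30;-0.002 0.012 0 0.1184 0.024 0 30;0 0.012 0 0.1184 0.024 0 30'
python3 -m creep '0 0.012 0 0.1184 0.024 0 30;0 0 0 0 0 0 30;0 0 0 0 0 0 30;0 0 0 0 0 0 30'
python3 - <<'E'
from h import *
o=readout.get_obs();print(o["joint_positions"].round(3),o["tool_pos"])
print(R.from_euler("xyz",o["tcp_rot"]).as_matrix().round(3))
a=viewer.capture("scene")[80:230,150:350];b=viewer.capture("wrist")
cv2.imwrite("pics/s2.png",np.hstack([cv2.resize(a[:,:,::-1],(400,300)),cv2.resize(b[:,:,::-1],(400,300))]))
E
```

```text
time: 3.78
tool_pos: [436.8, 82.6, 173.2]
tcp_rot: [3.138, -0.139, 1.772]
contact_force: [0.2, -0.7, -1.8]
grip_width: 44.9
finger_force: 29.8
time: 4.45
tool_pos: [422.7, 178.1, 172.6]
tcp_rot: [3.138, -1.105, 1.773]
contact_force: [-1.0, 0.2, -1.7]
grip_width: 44.8
finger_force: 29.8
time: 4.78
tool_pos: [422.6, 189.8, 172.2]
tcp_rot: [3.141, -1.217, 1.772]
contact_force: [1.2, -0.1, -0.9]
grip_width: 44.5
finger_force: 29.8
[-0.253  0.688  1.946  1.012  1.468 -1.116] [422.58042153 189.76661426 172.24183417]
[[-0.069  0.98  -0.187]
 [ 0.34   0.199  0.919]
 [ 0.938  0.    -0.347]]
```

View pics/s2.png

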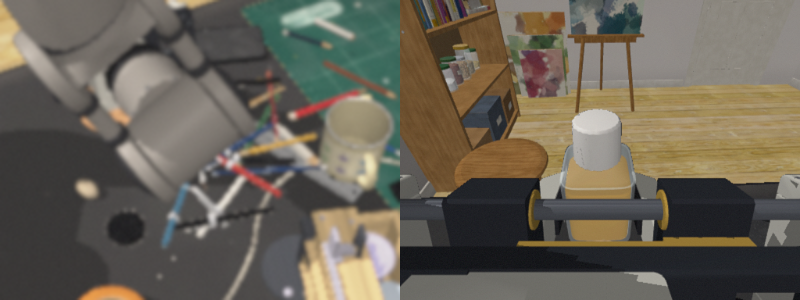

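The wrist view shows the bottle upright in the grip, cap at (597,140). The scene camera's view of the coaster is blocked by the arm.

```bash
python3 -m creep '0.0004 0.0006 -0.025 0 0 0 30;0 0 -0.025 0 0 0 30;0 0 -0.025 0 0 0 30;0 0 -0.02 0 0 0 30;0 0 -0.015 0 0 0 30;0 0 -0.003 0 0 0 30;0 0 0 0 0 0 30;0 0 0 0 0 0 30'
python3 -m creep '0 0 -0.001 0 0 0 30;0 0 -0.001 0 0 0 30;0 0 0 0 0 0 30'
```

```text
time: 5.55
tool_pos: [423.3, 190.6, 60.2]
tcp_rot: [3.138, -1.22, 1.775]
contact_force: [-0.6, -0.1, -0.8]
grip_width: 44.9
finger_force: 29.8
time: 5.8
tool_pos: [423.1, 190.6, 57.8]
tcp_rot: [3.138, -1.22, 1.774]
contact_force: [0.1, 0.3, -1.0]
grip_width: 45.2
finger_force: 29.8
```

```bash
python3 -m creep '0 0 -0.001 0 0 0 30;0 0 -0.001 0 0 0 30;0 0 0 0 0 0 30'
python3 -m creep '0 0 -0.001 0 0 0 30;0 0 -0.0005 0 0 0 30;0 0 0 0 0 0 30'
```

```text
time: 6.05
tool_pos: [422.9, 190.6, 55.2]
tcp_rot: [-3.141, -1.221, 1.77]
contact_force: [0.0, -0.2, -1.4]
grip_width: 44.8
finger_force: 29.8
time: 6.3
tool_pos: [422.9, 190.6, 53.7]
tcp_rot: [-3.141, -1.221, 1.77]
contact_force: [-0.0, -0.4, -0.8]
grip_width: 44.9
finger_force: 29.8
```

```bash
python3 -m creep '0 0 -0.001 0 0 0 30;0 0 -0.0005 0 0 0 30;0 0 0 0 0 0 30'
python3 -m creep '0 0 -0.001 0 0 0 30;0 0 -0.0005 0 0 0 30;0 0 0 0 0 0 30'
```

```text
time: 6.55
tool_pos: [423.0, 190.6, 53.5]
tcp_rot: [3.141, -1.224, 1.771]
contact_force: [-0.3, -4.8, 8.4]
grip_width: 44.5
finger_force: 29.7
time: 6.8
tool_pos: [423.3, 190.6, 52.8]
tcp_rot: [3.138, -1.226, 1.773]
contact_force: [1.6, -6.5, 14.3]
grip_width: 44.9
finger_force: 29.9
```

```bash
python3 -m creep '0 0 0.0015 0 0 0 30;0 0 0 0 0 0 30;0 0 0 0 0 0 50;0 0 0 0 0 0 75;0 0 0 0 0 0 75;0 0 0 0 0 0 75;0 0 0 0 0 0 75'
python3 -m creep '0.002 -0.009 0.0035 0 0 0 75;0.004 -0.018 0.007 0 0 0 75;0.005 -0.023 0.009 0 0 0 75;0.005 -0.023 0.009 0 0 0 75;0.005 -0.023 0.02 0 0 0 75;0.005 -0.023 0.03 0 0 0 75;0.005 -0.023 0.03 0 0 0 75;0.005 -0.023 0.03 0 0 0 75'
python3 - <<'E'
from h import *
o=readout.get_obs();print(o["joint_positions"].round(3),o["tool_pos"])
cv2.imwrite("pics/t2.png",cv2.resize(viewer.capture("wrist")[:,:,::-1],(640,480)))
E
```

```text
time: 7.38
tool_pos: [422.8, 190.7, 52.0]
tcp_rot: [-3.14, -1.221, 1.769]
contact_force: [0.5, 0.2, 0.6]
grip_width: 66.8
finger_force: 0.0
time: 8.05
tool_pos: [458.6, 23.8, 192.2]
tcp_rot: [-3.137, -1.22, 1.766]
contact_force: [1.2, 1.3, -0.1]
grip_width: 69.2
finger_force: 0.0
[-0.531  0.726  1.726  0.783  1.705 -1.071] [458.62487126  23.78708759 192.19666613]
```

View pics/t2.png

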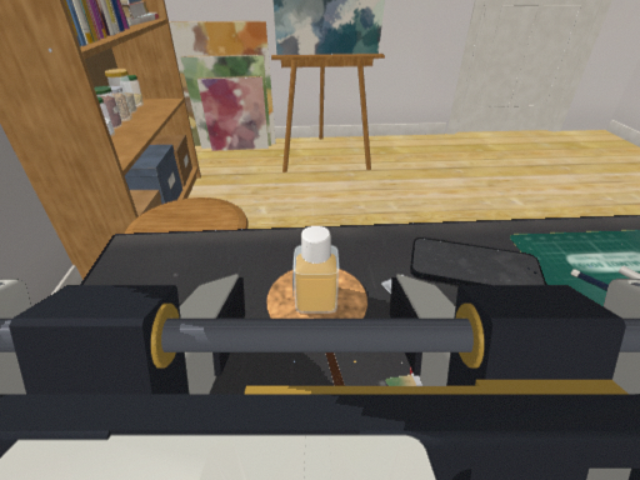

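The bottle stands upright in the middle of the coaster, cap at (316,245) and coaster centre near (317,300). Next I'll look at the caddy from above.

```bash
python3 -m creep '0.01 -0.02 0.012 -0.1196 -0.0243 0 100;0.01 -0.02 0.012 -0.1196 -0.0243 0 100;0.01 -0.02 0.012 -0.1196 -0.0243 0 100;0.01 -0.02 0.012 -0.1196 -0.0243 0 100;0.01 -0.02 0.012 -0.1196 -0.0243 0 100;0.01 -0.02 0.012 -0.1196 -0.0243 0 100;0.01 -0.02 0.012 -0.1196 -0.0243 0 100;0.01 -0.02 0.012 -0.1196 -0.0243 0 100'
python3 -m creep '0.01 -0.02 0.012 -0.1196 -0.0243 0 100;0.01 -0.02 0 -0.1196 -0.0243 0 100;0.01 -0.015 0 0 0 -0.115 100;0 0 0 0 0 -0.115 100;0 0 0 0 0 0 100;0 0 0 0 0 0 100'
python3 - <<'E'
from h import *
o=readout.get_obs();print(o["joint_positions"].round(3),o["tool_pos"]);print(R.from_euler("xyz",o["tcp_rot"]).as_matrix().round(3),viewer.camera_info("wrist"))
cv2.imwrite("pics/w3.png",cv2.resize(viewer.capture("wrist")[:,:,::-1],(800,600),interpolation=cv2.INTER_CUBIC))
E
```

```text
time: 8.77
tool_pos: [539.2, -136.2, 288.3]
tcp_rot: [3.14, -0.237, 1.77]
contact_force: [-0.2, 0.5, -0.8]
grip_width: 92.2
finger_force: 0.0
time: 9.27
tool_pos: [568.4, -189.6, 298.4]
tcp_rot: [-3.141, -0.001, 1.544]
contact_force: [-0.2, 0.4, 0.0]
grip_width: 92.0
finger_force: 0.0
[-0.45   0.476  1.297  0.     1.369 -0.423] [ 568.43653533 -189.61706514  298.41353549]
[[ 0.027  1.    -0.001]
 [ 1.    -0.027  0.001]
 [ 0.001 -0.001 -1.   ]] {'fx': 292.535270117556, 'fy': 292.535270117556, 'cx': 253.51616916031003, 'cy': 189.32350738459323, 'origin': array([ 569.83601902, -116.5394953 ,  390.44763453]), 'rotation': array([-0.27675832, -0.00066628, -0.02673043])}
```

View pics/w3.png

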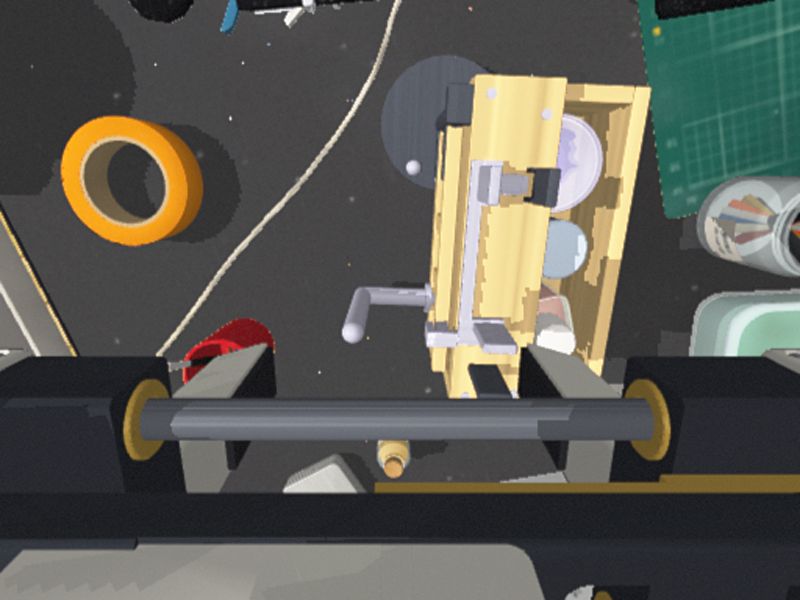

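The wrist view shows the safety tab (grey) at (489,180) with its post (black) at (546,187). The bolt tab is at (495,335) with its post at (490,380), the handle top at (353,331), and the hinge block at (459,103). I'll enlarge the catches.

Run:
```python
from h import *
b=viewer.capture("wrist");np.save("w3.npy",b)
cr=lambda x,y:cv2.resize(b[y:y+60,x:x+80,::-1],(400,300),interpolation=cv2.INTER_CUBIC)
z=np.vstack([np.hstack([cr(295,90),cr(268,198)]),np.hstack([cr(265,45),cr(205,175)])])
cv2.imwrite("pics/w4.png",z)
```

```text
(no output)
```

View pics/w4.png

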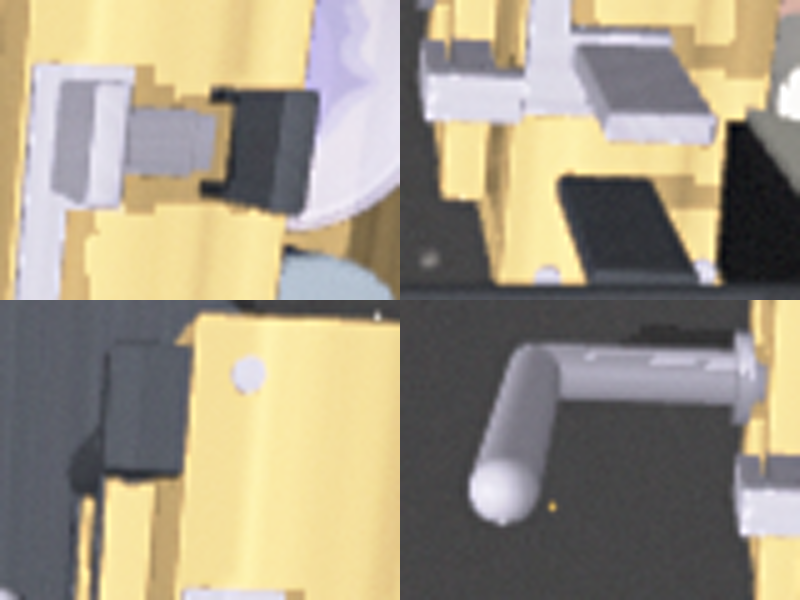

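The enlargement shows the safety tab top at panel x 93–127, y 82–208, and its post top at x 278–318, y 90–213. The bolt tab top is at x 205–315, y 112–143, and the bolt post's top begins near y 268. The handle's cap is at (105,190).

Run:
```python
from h import *
w=viewer.camera_info("wrist")
def P(n,ox,oy,u,v,z): print(n,pz(w,ox+u/5,oy+v/5,z).round(1))
for u,v in ((93,82),(93,208),(127,82),(278,90),(318,90),(318,213)):P("saf",295,90,u,v,150)
for u,v in ((205,112),(305,112),(315,143),(208,143),(190,270),(290,270)):P("bolt",268,198,u,v,150)
P("handle",205,175,105,190,124)
# hinge block
for u,v in ((107,45),(107,172),(190,45),(185,172)):P("hb",265,45,u,v,100)
# rim corners 800px image
for u,v in ((650,86),(600,372)):print("rim",pz(w,u/1.5625,v/1.5625,90).round(1))
for u,v in ((472,75),(567,78)):print("beam",pz(w,u/1.5625,v/1.5625,106).round(1))
```

```text
saf [ 617.6 -117.7  150. ]
saf [ 618.2 -137.4  150. ]
saf [ 623.  -117.9  150. ]
saf [ 647.  -119.7  150. ]
saf [ 653.3 -119.9  150. ]
saf [ 654.7 -139.1  150. ]
bolt [ 616.4 -214.4  150. ]
bolt [ 634.1 -214.9  150. ]
bolt [ 636.1 -220.9  150. ]
bolt [ 617.1 -220.3  150. ]
bolt [ 614.5 -245.2  150. ]
bolt [ 632.7 -245.7  150. ]
handle [ 540.8 -215.2  124. ]
hb [601.4 -71.3 100. ]
hb [601.5 -93.1 100. ]
hb [616.5 -71.7 100. ]
hb [616.  -93.4 100. ]
rim [725.  -73.9  90. ]
rim [ 712.7 -262.5   90. ]
beam [614.7 -67.7 106. ]
beam [668.9 -70.7 106. ]
```

```bash
python3 -m creep '0.025 0.02 0 0 0 -0.01 75;0.025 0.02 0 0 0 0 75;0.0245 0.021 -0.02 0 0 0 75;0 0 -0.03 0 0 0 75;0 0 -0.03 0 0 0 75;0 0 -0.02 0 0 0 75;0 0 -0.012 0 0 0 75;0 0 0 0 0 0 75'
python3 -m creep '0 0 0 0 0 0 50;0 0 0 0 0 0 40;0 0 0 0 0 0 30;0 0 0 0 0 0 20;0 0 0 0 0 0 20;0 0 0 0 0 0 20;0 0 0 0 0 0 20;0 0 0 0 0 0 20'
```

```text
time: 10.03
tool_pos: [641.8, -127.7, 183.1]
tcp_rot: [-3.136, -0.002, 1.533]
contact_force: [-1.8, -0.0, -0.2]
grip_width: 69.3
finger_force: 0.0
time: 10.7
tool_pos: [642.9, -128.5, 187.1]
tcp_rot: [-3.141, -0.0, 1.531]
contact_force: [1.3, -1.1, -0.1]
grip_width: 21.2
finger_force: 30.2
```

```bash
python3 -m creep '0 0 0 0 0 0 50;0 0 0 0 0 0 75;0 0 0 0 0 0 80;0 0 0.015 0 0 0 80;0 0 0.03 0 0 0 80;-0.0015 -0.009 0.03 0 0 -0.1208 80;-0.0015 -0.009 0 0 0 -0.1208 80;-0.0015 -0.009 0 0 0 -0.1208 80'
python3 -m creep '-0.0015 -0.009 0 0 0 -0.1208 80;-0.0015 -0.009 0 0 0 -0.1208 80;-0.0015 -0.009 0 0 0 -0.1208 80;-0.0015 -0.009 0 0 0 -0.1208 80;-0.0015 -0.009 0 0 0 -0.1208 80;-0.0015 -0.009 0 0 0 -0.1208 80;-0.0015 -0.009 0 0 0 -0.1208 80;-0.0015 -0.009 0 0 0 -0.1208 80'
python3 -m creep '-0.001 -0.013 0 0 0 -0.1208 80;0 0 0 0 0 -0.1208 80;0 0 0 0 0 0 80;0 0 0 0 0 0 80'
python3 - <<'E'
from h import *
print(viewer.camera_info("wrist"))
cv2.imwrite("pics/w5.png",cv2.resize(viewer.capture("wrist")[:,:,::-1],(800,600),interpolation=cv2.INTER_CUBIC))
E
```

```text
time: 11.37
tool_pos: [640.1, -155.7, 264.4]
tcp_rot: [3.135, -0.001, 1.163]
contact_force: [-0.2, 0.6, -0.9]
grip_width: 69.9
finger_force: 0.0
time: 12.03
tool_pos: [627.2, -227.7, 261.5]
tcp_rot: [3.141, -0.001, 0.196]
contact_force: [0.5, 0.5, 0.2]
grip_width: 73.7
finger_force: 0.0
time: 12.37
tool_pos: [626.1, -240.3, 261.5]
tcp_rot: [3.141, -0.001, -0.036]
contact_force: [-0.2, -0.2, -0.0]
grip_width: 74.0
finger_force: 0.0
{'fx': 292.535270117556, 'fy': 292.535270117556, 'cx': 253.51616916031003, 'cy': 189.32350738459323, 'origin': array([ 699.33117158, -243.72172771,  353.54323386]), 'rotation': array([-2.76206546e-01,  4.25248318e-04, -1.60618431e+00])}
```

View pics/w5.png

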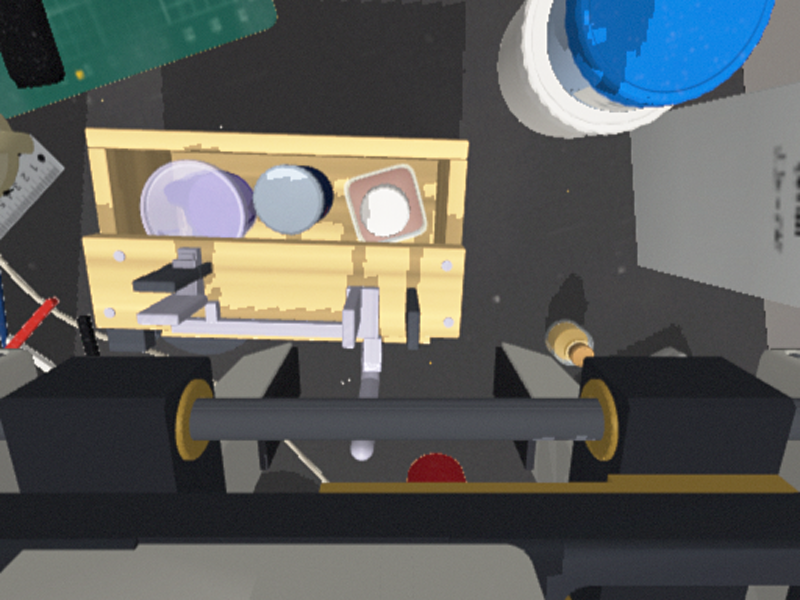

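The view shows the safety tab now against its post at left (about (170,300)). The bolt post is at u 407–418, which puts its outer face at y ≈ -251.7, as expected, and the gripper is centred over the bolt catch.

```bash
python3 -m creep '0 0 -0.025 0 0 0 80;0 0 -0.025 0 0 0 80;0 0 -0.015 0 0 0 80;0 0 -0.0095 0 0 0 80;0 0 0 0 0 0 80'
python3 -m creep '0 0 0 0 0 0 60;0 0 0 0 0 0 45;0 0 0 0 0 0 30;0 0 0 0 0 0 20;0 0 0 0 0 0 20;0 0 0 0 0 0 20;0 0 0 0 0 0 20;0 0 0 0 0 0 20'
```

```text
time: 12.83
tool_pos: [625.3, -239.5, 184.8]
tcp_rot: [-3.14, 0.003, -0.037]
contact_force: [-0.4, 0.6, 0.1]
grip_width: 73.8
finger_force: 0.0
time: 13.5
tool_pos: [626.1, -240.1, 187.6]
tcp_rot: [3.141, -0.001, -0.039]
contact_force: [1.1, 2.9, 2.1]
grip_width: 25.1
finger_force: 1.6
```

```bash
python3 -m creep '0 0 0 0 0 0 20;0 0 0 0 0 0 20;0 0 0 0 0 0 20;0 0 0 0 0 0 20'
```

```text
time: 13.83
tool_pos: [626.0, -240.7, 187.5]
tcp_rot: [3.141, -0.001, -0.04]
contact_force: [0.6, 1.3, 3.6]
grip_width: 21.4
finger_force: 30.0
```

```bash
python3 - <<'E'
from h import *
ci={'fx':292.535,'fy':292.535,'cx':253.516,'cy':189.32,'origin':np.array([699.33,-243.72,353.54]),'rotation':np.array([-.276206,.000425,-1.606184])}
print(pz(ci,361/1.5625,450/1.5625,124))
E
python3 -m creep '0 0 0 0 0 0 50;0 0 0 0 0 0 80;0 0 0.0 0 0 0 80;0 0 0.02 0 0 0 80;0 0 0.03 0 0 0 80;-0.01 0.003 0.03 0 0 0.1157 60;-0.01 0.003 0 0 0 0.1157 50;-0.01 0.003 0 0 0 0.1157 50'
python3 -m creep '-0.01 0.003 0 0 0 0.1157 50;-0.01 0.003 0 0 0 0.1157 50;-0.01 0.003 0 0 0 0.1157 50;-0.01 0.003 0 0 0 0.1157 50;-0.01 0.003 0 0 0 0.1157 50;-0.006 0.001 0 0 0 0.1157 50;0 0 0 0 0 0.1157 50;0 0 0 0 0 0 50'
```

```text
[ 542.5848072  -217.79097296  124.        ]
time: 14.5
tool_pos: [596.1, -231.9, 269.2]
tcp_rot: [3.138, -0.003, 0.313]
contact_force: [0.1, 0.3, -0.2]
grip_width: 47.3
finger_force: 0.0
time: 15.17
tool_pos: [539.4, -215.5, 267.1]
tcp_rot: [3.142, 0.0, 1.122]
contact_force: [0.4, -0.4, -1.5]
grip_width: 46.1
finger_force: 0.0
```

```bash
python3 -m creep '0.001 -0.001 -0.025 0 0 0 50;0 0 -0.03 0 0 0 50;0 0 -0.025 0 0 0 50;0 0 -0.017 0 0 0 50;0 0 -0.01 0 0 0 50;0 0 0 0 0 0 50'
python3 -m creep '0 0 0 0 0 0 25;0 0 0 0 0 0 10;0 0 0 0 0 0 5;0 0 0 0 0 0 5;0 0 0 0 0 0 5;0 0 0 0 0 0 5;0 0 0 0 0 0 5'
```

```text
time: 15.67
tool_pos: [540.0, -216.0, 157.8]
tcp_rot: [-3.138, -0.0, 1.115]
contact_force: [0.4, -0.3, 0.5]
grip_width: 45.8
finger_force: 0.0
time: 16.25
tool_pos: [540.7, -216.3, 160.9]
tcp_rot: [3.141, -0.0, 1.118]
contact_force: [-2.5, 1.2, 5.2]
grip_width: 13.4
finger_force: 30.0
```

Run:
```python
import numpy as np
r=lambda t:np.array([[np.cos(t),np.sin(t)],[-np.sin(t),np.cos(t)]])@np.array([-.0648,-.1343])
for k in range(13): print(k,(r(.115*(k+1))-r(.115*k)).round(4))
```

```text
0 [-0.015   0.0083]
1 [-0.0139  0.01  ]
2 [-0.0127  0.0115]
3 [-0.0113  0.0129]
4 [-0.0097  0.0141]
5 [-0.008   0.0151]
6 [-0.0063  0.016 ]
7 [-0.0044  0.0166]
8 [-0.0025  0.017 ]
9 [-0.0005  0.0171]
10 [0.0015 0.0171]
11 [0.0034 0.0168]
12 [0.0053 0.0163]
```

```bash
python3 -m creep '-0.015 0.0083 0 0 0 -0.115 5;-0.0139 0.01 0 0 0 -0.115 5;0 0 0 0 0 0 5'
python3 -m creep '-0.0127 0.0115 0 0 0 -0.115 5;-0.0113 0.0129 0 0 0 -0.115 5;0 0 0 0 0 0 5'
```

```text
time: 16.5
tool_pos: [511.3, -196.4, 161.0]
tcp_rot: [3.14, -0.002, 0.881]
contact_force: [3.0, 1.7, -0.7]
grip_width: 13.2
finger_force: 30.0
time: 16.75
tool_pos: [488.7, -171.9, 161.1]
tcp_rot: [3.138, -0.004, 0.652]
contact_force: [6.7, 3.0, -2.0]
grip_width: 13.2
finger_force: 30.0
```

```bash
python3 -m creep '-0.0097 0.0141 0 0 0 -0.115 5;-0.008 0.0151 0 0 0 -0.115 5;-0.0063 0.016 0 0 0 -0.115 5;0 0 0 0 0 0 5'
python3 -m creep '-0.0044 0.0166 0 0 0 -0.115 5;-0.0025 0.017 0 0 0 -0.115 5;0 0 0 0 0 0 5'
```

```text
time: 17.08
tool_pos: [466.4, -126.5, 161.1]
tcp_rot: [3.138, -0.008, 0.306]
contact_force: [10.5, 2.5, -6.0]
grip_width: 12.8
finger_force: 30.0
time: 17.33
tool_pos: [460.7, -93.7, 161.1]
tcp_rot: [3.139, -0.011, 0.076]
contact_force: [13.4, -0.2, -8.5]
grip_width: 13.2
finger_force: 30.0
```

```bash
python3 -m creep '0.0025 0.0171 0 0 0 -0.115 5;0.0035 0.0171 0 0 0 -0.115 5;0 0 0 0 0 0 5'
python3 -m creep '0.0045 0.0168 0 0 0 -0.115 5;0.006 0.0163 0 0 0 -0.115 5;0 0 0 0 0 0 5;0 0 0 0 0 0 5'
```

```text
time: 17.58
tool_pos: [463.7, -59.1, 160.9]
tcp_rot: [3.141, -0.002, -0.153]
contact_force: [-2.3, -0.8, 6.7]
grip_width: 13.4
finger_force: 30.0
time: 17.92
tool_pos: [473.6, -26.9, 160.9]
tcp_rot: [3.141, -0.0, -0.376]
contact_force: [-5.2, -0.6, 7.8]
grip_width: 12.9
finger_force: 30.0
```

```bash
python3 -m creep '0 0 0 0 0 0 5;0 0 0 0 0 0 5;0 0 0 0 0 0 5'
python3 - <<'E'
from h import *
a=viewer.capture("scene")[80:300,170:390];b=viewer.capture("wrist")
cv2.imwrite("pics/end.png",np.hstack([cv2.resize(a[:,:,::-1],(400,400)),cv2.resize(b[:,:,::-1],(400,400))]))
E
```

```text
time: 18.17
tool_pos: [473.3, -27.6, 160.9]
tcp_rot: [3.141, -0.0, -0.377]
contact_force: [-4.2, 0.1, 7.9]
grip_width: 13.1
finger_force: 30.0
```

View pics/end.png

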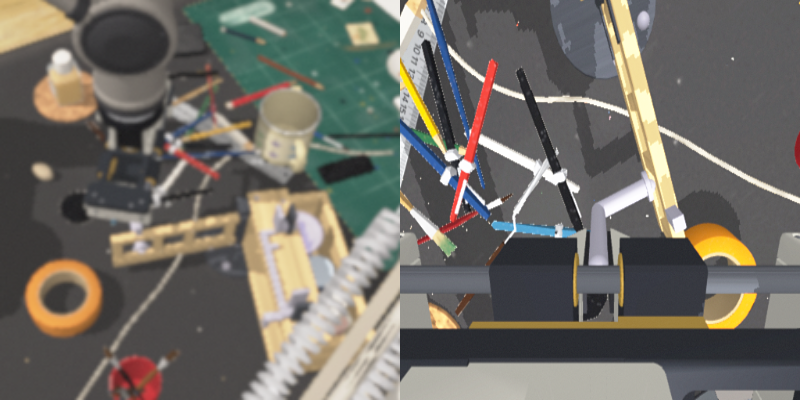

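The gate stands about square to the caddy's front with its bar between the fingers at (598,240). The bottle is upright on the coaster at (65,80), and the tape and pebble are in place.

```bash
python3 -c "
from plant import order
print(order.close_job())"
```

```text
the job is handed in; nothing more can be done
None
```

I handed the job in at about 18 s: the bottle stands upright on the coaster, both catches are squeezed off, and the gripper is holding the gate open at an estimated 1.5 rad; the hand-in returned no verdict.

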